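# Find the glazed instrument foot by its drag

## Robot

A 6-joint arm with a two-finger parallel gripper is mounted at the origin on the work surface. World frame = base frame: x ahead of the robot, y to its left, z up, the work surface at z = 0. Lengths are in m, angles in rad, forces in N, time in s.
With the tool pointing down it reaches from about 0.35 to 0.85 m from the base axis. Payload 8.1 kg.
Tool frame: the origin (TCP) lies at the very end of the fingers, on their centre line; the grasp point (between the pads) lies 19 mm behind it; x points along the fingers, y is the direction in which the jaws open and shut, and the axes are right-handed (so a half turn about x gives the same grasp; the last joint's range is limited). The gripper opens to 93 mm and grips with 3 to 60 N. Pads are 15 mm wide; open, the fingers measure 128 mm over their backs; the gripper's body (75 mm by 188 mm) begins 65 mm behind the grasp point.
Start: joints at [-0.085, 0.13, 1.488, -0, 1.523, -0.085], TCP at [0.6, 0, 0.219] pointing down, gripper open.
Joint ranges: [-2.96, 2.96], [-0.89, 2.26], [0.02, 2.5], [-1.34, 4.48], [0, 2.73], [-2.66, 2.66]. Speed limits (rad/s): [2.39, 2.39, 2.79, 3.14, 3.14, 3.14].

## Interface

Orientations are given as a rotation vector (axis times angle).
In Python, from plant import * gives the robot as it stands. The module is installed in compiled form; this text tells all that it offers.
- The arm moves only by the tool apply_moves, never from a script. Its argument "series" is a list of rows, each an object with "jaw": the gripper's target within -1 to 1 (shut at 1, half-way at 0, fully open at -1); "linear": the shift along the tool's x, y, z normalised to -1 to 1, where 1 is 0.6 m, a list of three; "roll": the turn about the tool's x normalised to -1 to 1, where 1 is 30 degrees. A call has 1 to 20 rows; each row is the pose to reach, as a shift and turn from the pose measured when the call began, along the tool's axes at that moment; what a row does not reach only later rows make up. A row lasts 1/8 s, in which the tool goes at most 62.5 mm and 10.7 degrees, less where a joint would pass 70% of its speed; a pose out of reach is approached as far as the arm can. A call with a number of a shift or a turn outside -1 to 1 is refused whole. A call with a gripper value outside its range is refused whole. The fingers move at their own pace and stop on an object; "force" is the grip in N (left out, the last holds). Time passes only in rows, so rows that repeat a pose let the fingers close. It gives the time, the measured TCP pose, the force and the opening at its end, in the units of the state.
- read_state(): the state, without advancing time (a new reading comes with each control period).
- read_camera(name): name is "scene" or "side" or "wrist"; returns a dict with "pixels" (420x560x3 uint8, blue, green, red), "intrinsics" (3x3 intrinsics, pixels), "D" ([k1, k2, p1, p2, k3] as OpenCV has them; the pictures are not rectified), "rvec" (rotation vector, rad) and "tvec" (3), from world to camera coordinates, as OpenCV has them; the wrist camera has in their place "tool_from_camera" (4x4, takes a point from camera to tool coordinates, whose origin is the TCP and whose axes are the tool frame's). Camera axes: x right, y down, z forward; pixel columns grow to the right and rows downward; lengths in m; the calibration is good to about 2 mm. A picture is of the moment at which its call begins: read the wrist's pose just before it. There is no depth.
- close_job(): hands the job in, once; it reports no verdict.
The state is a dict: "t": time; "q": joint angles; "dq": joint speeds; "joint_torque": joint torques, N m; "tool_pos": TCP position; "orientation": TCP orientation; "force": force on the tool from outside, world axes, zero at the start; "wrist_torque": the same for the moment, N m; "opening": finger opening in m.
Only numpy, scipy, OpenCV 4.12 (cv2) and the standard library are available. Lean on these libraries where they do the work, as an engineer would, in place of code of your own. Each camera call takes 0.05 s, during which the arm holds its last target. There are 200 camera calls.

## Task

One of the four instrument feet on the stone slab has a glazed sole and slides too easily: drag every foot about 5 cm along the slab, keeping it down but not pressing on it, and feel which one drags lightest. After all four have been tried, stand that one upright in the red reject tray, well inside its walls, and leave the other three standing on the slab without ever having been lifted off it; do not topple a foot or disturb the small things around.

Things in the scene. Friction and masses are not known exactly. Their poses are not given: they have to be found in the camera images.
- slab: flat pale stone test slab, fixed, 260 (its x) x 460 (its y) x 20 mm thick; origin at the centre of its underside, on the bench; the feet stand on its top, 20 mm above the bench. A foot pushed and then held still creeps until the push has faded (about half a second), so its drag shows only while it moves
- tray: shallow open red reject tray, fixed, 150 x 150 mm outside, 30 mm high, walls and floor 5 mm thick; origin at the centre of its underside, on the bench. Elsewhere on the bench stand a beaker (85 mm high), a solvent bottle (170 mm high), a spanner and other equipment, all with their centres 150 mm or more from the centres of the tray and slab
- mark_1: blue painted ring on the slab, 104 mm across, marking where one of the four look-alike feet starts; origin at its centre on the slab's top; the foot stands within 4 mm of it. Foot: 0.74 to 0.9 kg, base 88 mm wide, 14 mm thick, rubber sole; upright steel stem 26 mm thick in its middle; 58 mm high over all. Pushed sideways unloaded at 30 mm/s (creeping shows less), three feet drag with 4.5 to 7 N, the glazed one with under 1 N
- mark_2: blue painted ring on the slab, 104 mm across, marking where one of the four look-alike feet starts; origin at its centre on the slab's top; the foot stands within 4 mm of it. Foot: 0.74 to 0.9 kg, base 88 mm wide, 14 mm thick, rubber sole; upright steel stem 26 mm thick in its middle; 58 mm high over all. Pushed sideways unloaded at 30 mm/s (creeping shows less), three feet drag with 4.5 to 7 N, the glazed one with under 1 N
- mark_3: blue painted ring on the slab, 104 mm across, marking where one of the four look-alike feet starts; origin at its centre on the slab's top; the foot stands within 4 mm of it. Foot: 0.74 to 0.9 kg, base 88 mm wide, 14 mm thick, rubber sole; upright steel stem 26 mm thick in its middle; 58 mm high over all. Pushed sideways unloaded at 30 mm/s (creeping shows less), three feet drag with 4.5 to 7 N, the glazed one with under 1 N
- mark_4: blue painted ring on the slab, 104 mm across, marking where one of the four look-alike feet starts; origin at its centre on the slab's top; the foot stands within 4 mm of it. Foot: 0.74 to 0.9 kg, base 88 mm wide, 14 mm thick, rubber sole; upright steel stem 26 mm thick in its middle; 58 mm high over all. Pushed sideways unloaded at 30 mm/s (creeping shows less), three feet drag with 4.5 to 7 N, the glazed one with under 1 N
- vial: small amber glass vial with blue cap, 12 mm diameter, 32 mm high, standing on the slab near its far edge; leave alone; origin under its centre
- fitting: small brass fitting, 18 mm diameter, 22 mm high, standing on the slab near its far edge; leave alone; origin under its centre
Not all that is in view belongs to the job. Of the things like the tray, leave any that is yellow; of the rest the larger one is meant.

How it is judged:
By the outcome, as a careful person would: the job done as asked, in the order asked, and still so for the second after the job is handed in, with the robot touching nothing.
It also fails if it takes over 70 s, if anything falls off the work surface, if the arm or the gripper's body presses on something with over 40 N, if the wrist force passes 120 N, or if a joint passes its speed limit or range.

## Working session

There is one attempt and no reset: what is moved stays moved. The work goes in short steps, Python scripts to look and compute and a tool call to move; the robot and the scene stay as the last step left them, time stands still between calls to the robot, and variables do not carry over. Pictures are saved under pics/ and viewed, about 8 in all and at most 12, crops included, and the job is handed in when it is done.

Besides the shell and the picture viewer there is one more tool, called after "Emit:" by a JSON object that holds its "fn" and its "kwargs". apply_moves: Moves the arm, as the interface text tells. Its arguments: {"type":"object","properties":{"series":{"type":"array"},"force":{"type":"number"}},"required":["series"]}

```bash
mkdir -p pics
cat > h.py <<'E'
from plant import *
import numpy as np, cv2
def pix2world(c,uv,z):
    K=np.array(c["intrinsics"],float);D=np.array(c["D"],float)
    R,_=cv2.Rodrigues(np.array(c["rvec"],float));t=np.array(c["tvec"],float).ravel()
    p=cv2.undistortPoints(np.array(uv,float).reshape(-1,1,2),K,D).reshape(-1,2)
    d=np.c_[p,np.ones(len(p))]@R; o=-R.T@t
    return o+d*((z-o[2])/d[:,2])[:,None]
def proj(c,P):
    return cv2.projectPoints(np.array(P,float).reshape(-1,3),np.array(c["rvec"],float),np.array(c["tvec"],float),np.array(c["intrinsics"],float),np.array(c["D"],float))[0].reshape(-1,2)
E
python3 - <<'E'
from h import *
import pickle
s=read_state();print({k:np.round(v,3) for k,v in s.items()})
for n in("scene","side"):
    c=read_camera(n);cv2.imwrite(f"pics/{n}0.png",c["pixels"]);pickle.dump(c,open(n+"0.pkl","wb"))
E
```

```text
{'t': np.float64(0.0), 'q': array([-0.085,  0.131,  1.489, -0.   ,  1.523, -0.085]), 'dq': array([ 0.   , -0.   , -0.001,  0.   ,  0.001, -0.001]), 'joint_torque': array([-2.0000e-03, -5.5985e+01, -4.9176e+01,  7.7000e-02,  3.6000e-02,
       -0.0000e+00]), 'tool_pos': array([0.599, 0.   , 0.218]), 'orientation': array([ 1.208,  1.211, -1.211]), 'force': array([ 0.229, -1.023, -0.371]), 'wrist_torque': array([-0.001,  0.012, -0.013]), 'opening': np.float64(0.093)}
```

View pics/scene0.png

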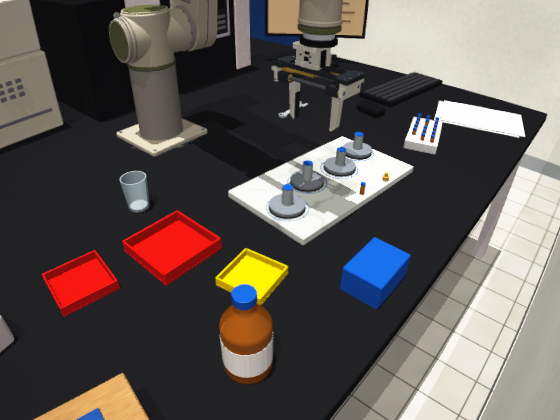

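View pics/side0.png

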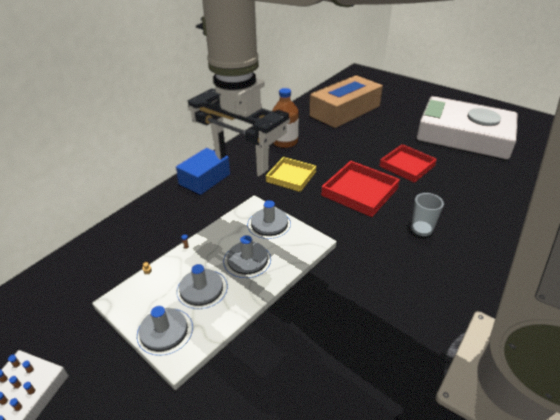

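The scene view shows the feet's blue tops at about (288,188), (308,164), (341,151) and (359,136), and the large red tray near (172,246). In the side view the tops are at (158,313), (198,269), (246,241) and (269,205), and the tray is near (361,187).

Run:
```python
from h import *
import pickle
for n,seeds,tray,slab,small in(("scene",[(288,188),(308,164),(341,151),(359,136)],[(124,243),(173,213),(221,242),(166,280)],[(230,192),(348,139),(413,168),(304,236)],[(362,194),(386,180)]),
  ("side",[(269,205),(246,241),(198,269),(158,313)],[(323,188),(360,165),(399,186),(367,212)],[(97,303),(255,197),(336,244),(178,382)],[(185,248),(147,273)])):
    c=pickle.load(open(n+"0.pkl","rb"));im=c["pixels"];hsv=cv2.cvtColor(im,cv2.COLOR_BGR2HSV)
    m=cv2.inRange(hsv,(100,140,60),(125,255,255))
    _,_,st,cen=cv2.connectedComponentsWithStats(m)
    print(n)
    for s in seeds:
        ok=[i for i in range(1,len(cen)) if st[i,4]>8]
        i=min(ok,key=lambda i:np.hypot(*(cen[i]-s)))
        print("foot",cen[i].round(1),st[i],pix2world(c,cen[i],0.077).round(4)[0])
    m=cv2.inRange(hsv,(0,150,60),(8,255,255))|cv2.inRange(hsv,(172,150,60),(180,255,255))
    cs,_=cv2.findContours(m,cv2.RETR_EXTERNAL,cv2.CHAIN_APPROX_NONE)
    for k in sorted(cs,key=cv2.contourArea)[-2:]:
        print("red",cv2.contourArea(k),np.mean(k,0).round())
    print("trayrim",pix2world(c,tray,.03).round(3).tolist())
    print("slab",pix2world(c,slab,.02).round(3).tolist())
    print("small",pix2world(c,small,.02).round(3).tolist())
```

```text
scene
foot [287.8 186.7] [282 184  12   7  56] [ 0.5865 -0.065   0.077 ]
foot [307.6 162.8] [304 161   9   5  35] [0.5537 0.0544 0.077 ]
foot [341.2 149.1] [337 147   9   5  36] [0.5767 0.1744 0.077 ]
foot [358.7 133.3] [354 131  10   5  39] [0.5605 0.2914 0.077 ]
red 2913.5 [[ 79. 282.]]
red 4202.5 [[172. 245.]]
trayrim [[0.42, -0.405, 0.03], [0.414, -0.269, 0.03], [0.571, -0.265, 0.03], [0.573, -0.411, 0.03]]
slab [[0.439, -0.111, 0.02], [0.5, 0.34, 0.02], [0.734, 0.313, 0.02], [0.683, -0.125, 0.02]]
small [[0.693, 0.102, 0.02], [0.707, 0.203, 0.02]]
side
foot [269.2 203.4] [265 200  10   8  65] [ 0.5886 -0.0714  0.077 ]
foot [245.5 239.4] [241 236  10   8  63] [0.556 0.052 0.077]
foot [197.4 268.8] [193 265  11   9  73] [0.5788 0.1696 0.077 ]
foot [157.4 311.5] [151 307  14  10 105] [0.5642 0.2841 0.077 ]
red 1240.0 [[408. 163.]]
red 2590.0 [[360. 187.]]
trayrim [[0.551, -0.248, 0.03], [0.524, -0.398, 0.03], [0.395, -0.371, 0.03], [0.414, -0.228, 0.03]]
slab [[0.718, 0.318, 0.02], [0.678, -0.127, 0.02], [0.423, -0.099, 0.02], [0.468, 0.339, 0.02]]
small [[0.689, 0.108, 0.02], [0.7, 0.207, 0.02]]
```

```bash
cat > fit.py <<'E'
from h import *
import pickle
from scipy.optimize import minimize
C={n:pickle.load(open(n+"0.pkl","rb")) for n in("scene","side")}
def box(p,sx,sy,z0,z1):
    x,y,a=p;R=np.array([[np.cos(a),-np.sin(a)],[np.sin(a),np.cos(a)]])
    q=np.array([[-1,-1],[1,-1],[1,1],[-1,1]])*[sx/2,sy/2]@R.T+[x,y]
    return np.vstack([np.c_[q,np.full(4,z)] for z in(z0,z1)])
def fit(masks,p0,sx,sy,z0,z1):
    def cost(p):
        e=0
        for n,m in masks.items():
            h=cv2.convexHull(proj(C[n],box(p,sx,sy,z0,z1)).astype(np.float32))
            a=np.zeros(m.shape,np.uint8);cv2.fillConvexPoly(a,(h*16).astype(np.int32),255,shift=4)
            e+=1-(a&m).astype(bool).sum()/(a|m).astype(bool).sum()
        return e
    r=minimize(cost,p0,method="Nelder-Mead",options=dict(initial_simplex=[p0,[p0[0]+.03,*p0[1:]],[p0[0],p0[1]+.03,p0[2]],[*p0[:2],p0[2]+.15]]))
    return r.x,r.fun
def mask(n,lo_hi,seed):
    hsv=cv2.cvtColor(C[n]["pixels"],cv2.COLOR_BGR2HSV);m=0
    for lo,hi in lo_hi:m=m|cv2.inRange(hsv,lo,hi)
    cs,_=cv2.findContours(m,cv2.RETR_EXTERNAL,cv2.CHAIN_APPROX_NONE)
    k=min(cs,key=lambda k:-cv2.pointPolygonTest(k,seed,True))
    o=np.zeros(m.shape,np.uint8);cv2.fillConvexPoly(o,cv2.convexHull(k),255);return o
red=[((0,150,40),(8,255,255)),((172,150,40),(180,255,255))]
mk={"scene":mask("scene",red,(172,246)),"side":mask("side",red,(361,187))}
print("tray both",fit(mk,[.48,-.325,0],.15,.15,0,.03))
for n in mk:print(n,fit({n:mk[n]},[.48,-.325,0],.15,.15,0,.03))
ws=[((0,0,120),(180,60,255))]
mk={"scene":mask("scene",ws,(270,170)),"side":mask("side",ws,(140,300))}
print("slab",fit(mk,[.58,.1,-.1],.26,.46,0,.02))
for n in mk:print(n,fit({n:mk[n]},[.58,.1,-.1],.26,.46,0,.02))
E
python3 fit.py
python3 - <<'E'
from h import *
s=read_state();print(cv2.Rodrigues(s["orientation"])[0].round(3))
c=read_camera("wrist");print(c["tool_from_camera"],c["intrinsics"]);cv2.imwrite("pics/w0.png",c["pixels"])
E
```

```text
tray both (array([ 0.48455401, -0.32970976, -0.02013228]), np.float64(0.03606051418430034))
scene (array([ 0.48373123, -0.32946599, -0.01208796]), np.float64(0.009952499434517037))
side (array([ 0.48398122, -0.32915068, -0.0181455 ]), np.float64(0.014419610670511895))
slab (array([ 0.5793737 ,  0.10883665, -0.0999324 ]), np.float64(0.07029800920868645))
scene (array([ 0.57748973,  0.1109152 , -0.09155275]), np.float64(0.024870466321243567))
side (array([ 0.58141231,  0.10409032, -0.08773078]), np.float64(0.019914078582296657))
[[-0.002  1.    -0.   ]
 [ 0.    -0.    -1.   ]
 [-1.    -0.002 -0.   ]]
[[ 3.28741917e-04 -2.40341742e-01  9.70688281e-01 -1.65356656e-01]
 [ 9.99999794e-01  6.14341215e-04 -1.86558358e-04  1.48571758e-04]
 [-5.51496057e-04  9.70688142e-01  2.40341895e-01 -6.52211187e-02]
 [ 0.00000000e+00  0.00000000e+00  0.00000000e+00  1.00000000e+00]] [[344.31322573   0.         276.18458893]
 [  0.         344.31322573 208.96349083]
 [  0.           0.           1.        ]]
```

View pics/w0.png

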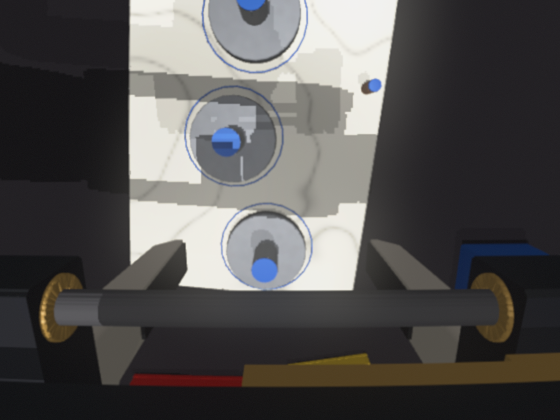

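The wrist view shows the blue tops at about (264,270) for foot 1, (226,142) for foot 2 and (251,2) for foot 3 (cut off), with the jaws opening along world x. I'll compute these on the cap-top plane.

```bash
cat >> h.py <<'E'
def wrist(c,s,uv,z):
    T=np.eye(4);T[:3,:3]=cv2.Rodrigues(np.array(s["orientation"],float))[0];T[:3,3]=s["tool_pos"]
    W=T@np.array(c["tool_from_camera"])
    R=W[:3,:3].T;d=dict(c);d["rvec"]=cv2.Rodrigues(R)[0];d["tvec"]=-R@W[:3,3]
    return d, pix2world(d,uv,z)
E
python3 - <<'E'
from h import *
s=read_state();c=read_camera("wrist")
print(wrist(c,s,[(264,270),(226,142),(251,2)],.078)[1].round(4))
print("rings",wrist(c,s,[(266,246),(234,136),(254,14)],.02)[1].round(4))
E
```

```text
[[ 0.5879 -0.0704  0.078 ]
 [ 0.5556  0.05    0.078 ]
 [ 0.5791  0.1619  0.078 ]]
rings [[ 0.588  -0.0672  0.02  ]
 [ 0.5557  0.0532  0.02  ]
 [ 0.5778  0.1695  0.02  ]]
```

Emit:
{"fn": "apply_moves", "kwargs": {"series": [{"jaw":-0.1,"linear":[0.05,-0.009,0.06],"roll":0},{"jaw":-0.1,"linear":[0.11,-0.018,0.115],"roll":0},{"jaw":-0.1,"linear":[0.163,-0.018,0.115],"roll":0},{"jaw":-0.1,"linear":[0.163,-0.018,0.115],"roll":0},{"jaw":-0.1,"linear":[0.23,-0.018,0.115],"roll":0},{"jaw":-0.1,"linear":[0.275,-0.018,0.115],"roll":0},{"jaw":-0.1,"linear":[0.291,-0.018,0.115],"roll":0},{"jaw":-0.1,"linear":[0.291,-0.018,0.115],"roll":0},{"jaw":-0.1,"linear":[0.291,-0.018,0.115],"roll":0}]}}

```text
t: 1.32
tool_pos: [0.5901, -0.069, 0.0454]
orientation: [1.209, 1.208, -1.208]
force: [0.6, 0.1, 0.9]
opening: 0.051
```

Emit:
{"fn": "apply_moves", "kwargs": {"series": [{"jaw":-0.1,"linear":[0,-0.00625,0],"roll":0},{"jaw":-0.1,"linear":[0,-0.0125,0],"roll":0},{"jaw":-0.1,"linear":[0,-0.01875,0],"roll":0},{"jaw":-0.1,"linear":[0,-0.025,0],"roll":0},{"jaw":-0.1,"linear":[0,-0.03125,0],"roll":0},{"jaw":-0.1,"linear":[0,-0.0375,0],"roll":0},{"jaw":-0.1,"linear":[0,-0.04375,0],"roll":0},{"jaw":-0.1,"linear":[0,-0.05,0],"roll":0},{"jaw":-0.1,"linear":[0,-0.05625,0],"roll":0},{"jaw":-0.1,"linear":[0,-0.0625,0],"roll":0},{"jaw":-0.1,"linear":[0,-0.06875,0],"roll":0}]}}

```text
t: 2.7
tool_pos: [0.5488, -0.0691, 0.0455]
orientation: [1.21, 1.207, -1.208]
force: [4.8, -0.2, -1.3]
opening: 0.0513
```

Emit:
{"fn": "apply_moves", "kwargs": {"series": [{"jaw":-0.1,"linear":[0,-0.00625,0],"roll":0},{"jaw":-0.1,"linear":[0,-0.0125,0],"roll":0},{"jaw":-0.1,"linear":[0,-0.01875,0],"roll":0},{"jaw":-0.1,"linear":[0,-0.025,0],"roll":0},{"jaw":-0.1,"linear":[0,-0.03125,0],"roll":0},{"jaw":-0.1,"linear":[0,-0.0375,0],"roll":0}]}}

```text
t: 3.45
tool_pos: [0.526, -0.0691, 0.0455]
orientation: [1.21, 1.207, -1.208]
force: [4.8, 0.1, -2.0]
opening: 0.0513
```

Emit:
{"fn": "apply_moves", "kwargs": {"series": [{"jaw":-0.1,"linear":[0,0.013,0],"roll":0},{"jaw":-0.1,"linear":[0,0.018,0],"roll":0},{"jaw":-0.1,"linear":[-0.06,0.018,0],"roll":0},{"jaw":-0.1,"linear":[-0.117,0.018,0],"roll":0},{"jaw":-0.1,"linear":[-0.117,0.025,-0.08],"roll":0},{"jaw":-0.1,"linear":[-0.117,0.04,-0.16],"roll":0},{"jaw":-0.1,"linear":[-0.117,0.048,-0.202],"roll":0},{"jaw":-0.1,"linear":[-0.117,0.048,-0.202],"roll":0},{"jaw":-0.1,"linear":[-0.06,0.048,-0.202],"roll":0},{"jaw":-0.1,"linear":[-0.015,0.048,-0.202],"roll":0},{"jaw":-0.1,"linear":[0,0.048,-0.202],"roll":0},{"jaw":-0.1,"linear":[0,0.048,-0.202],"roll":0}]}}

```text
t: 4.95
tool_pos: [0.5544, 0.0515, 0.0451]
orientation: [1.209, 1.208, -1.209]
force: [-0.1, -0.7, 0.9]
opening: 0.0511
```

Emit:
{"fn": "apply_moves", "kwargs": {"series": [{"jaw":-0.1,"linear":[0,0.00625,0],"roll":0},{"jaw":-0.1,"linear":[0,0.0125,0],"roll":0},{"jaw":-0.1,"linear":[0,0.01875,0],"roll":0},{"jaw":-0.1,"linear":[0,0.025,0],"roll":0},{"jaw":-0.1,"linear":[0,0.03125,0],"roll":0},{"jaw":-0.1,"linear":[0,0.0375,0],"roll":0},{"jaw":-0.1,"linear":[0,0.04375,0],"roll":0},{"jaw":-0.1,"linear":[0,0.05,0],"roll":0},{"jaw":-0.1,"linear":[0,0.05625,0],"roll":0},{"jaw":-0.1,"linear":[0,0.0625,0],"roll":0},{"jaw":-0.1,"linear":[0,0.06875,0],"roll":0}]}}

```text
t: 6.32
tool_pos: [0.5959, 0.0514, 0.0451]
orientation: [1.209, 1.208, -1.209]
force: [-2.2, 0.4, 1.5]
opening: 0.0513
```

Emit:
{"fn": "apply_moves", "kwargs": {"series": [{"jaw":-0.1,"linear":[0,0.00625,0],"roll":0},{"jaw":-0.1,"linear":[0,0.0125,0],"roll":0},{"jaw":-0.1,"linear":[0,0.01875,0],"roll":0}]}}

```text
t: 6.7
tool_pos: [0.6074, 0.0514, 0.0451]
orientation: [1.209, 1.208, -1.209]
force: [-2.1, -0.5, 1.1]
opening: 0.0511
```

Emit:
{"fn": "apply_moves", "kwargs": {"series": [{"jaw":-0.1,"linear":[0,0.00625,0],"roll":0},{"jaw":-0.1,"linear":[0,0.0125,0],"roll":0},{"jaw":-0.1,"linear":[0,0.01875,0],"roll":0}]}}

```text
t: 7.08
tool_pos: [0.6189, 0.0514, 0.0451]
orientation: [1.209, 1.208, -1.209]
force: [-2.0, 0.7, 1.2]
opening: 0.0511
```

Emit:
{"fn": "apply_moves", "kwargs": {"series": [{"jaw":-0.1,"linear":[0,-0.013,0],"roll":0},{"jaw":-0.1,"linear":[0,-0.02,0],"roll":0},{"jaw":-0.1,"linear":[-0.06,-0.02,0],"roll":0},{"jaw":-0.1,"linear":[-0.117,-0.02,0],"roll":0},{"jaw":-0.1,"linear":[-0.117,-0.035,-0.08],"roll":0},{"jaw":-0.1,"linear":[-0.117,-0.055,-0.16],"roll":0},{"jaw":-0.1,"linear":[-0.117,-0.068,-0.198],"roll":0},{"jaw":-0.1,"linear":[-0.117,-0.068,-0.198],"roll":0},{"jaw":-0.1,"linear":[-0.06,-0.068,-0.198],"roll":0},{"jaw":-0.1,"linear":[-0.015,-0.068,-0.198],"roll":0},{"jaw":-0.1,"linear":[0,-0.068,-0.198],"roll":0},{"jaw":-0.1,"linear":[0,-0.068,-0.198],"roll":0}]}}

```text
t: 8.57
tool_pos: [0.5779, 0.1695, 0.0448]
orientation: [1.209, 1.208, -1.211]
force: [0.0, 0.1, 0.9]
opening: 0.051
```

Emit:
{"fn": "apply_moves", "kwargs": {"series": [{"jaw":-0.1,"linear":[0,-0.00625,0],"roll":0},{"jaw":-0.1,"linear":[0,-0.0125,0],"roll":0}]}}

```text
t: 8.82
tool_pos: [0.5711, 0.1695, 0.0461]
orientation: [1.21, 1.207, -1.209]
force: [-0.1, 0.4, 0.8]
opening: 0.051
```

Emit:
{"fn": "apply_moves", "kwargs": {"series": [{"jaw":-0.1,"linear":[0,-0.00625,0],"roll":0},{"jaw":-0.1,"linear":[0,-0.0125,0],"roll":0},{"jaw":-0.1,"linear":[0,-0.01875,0],"roll":0},{"jaw":-0.1,"linear":[0,-0.025,0],"roll":0},{"jaw":-0.1,"linear":[0,-0.03125,0],"roll":0},{"jaw":-0.1,"linear":[0,-0.0375,0],"roll":0},{"jaw":-0.1,"linear":[0,-0.04375,0],"roll":0},{"jaw":-0.1,"linear":[0,-0.05,0],"roll":0},{"jaw":-0.1,"linear":[0,-0.05625,0],"roll":0}]}}

```text
t: 9.95
tool_pos: [0.5385, 0.1697, 0.0469]
orientation: [1.212, 1.205, -1.207]
force: [6.2, 0.9, 0.1]
opening: 0.0513
```

Emit:
{"fn": "apply_moves", "kwargs": {"series": [{"jaw":-0.1,"linear":[0,-0.00625,0],"roll":0},{"jaw":-0.1,"linear":[0,-0.0125,0],"roll":0},{"jaw":-0.1,"linear":[0,-0.01875,0],"roll":0},{"jaw":-0.1,"linear":[0,-0.025,0],"roll":0},{"jaw":-0.1,"linear":[0,-0.03125,0],"roll":0}]}}

```text
t: 10.58
tool_pos: [0.5196, 0.1698, 0.0469]
orientation: [1.212, 1.205, -1.207]
force: [4.3, 0.0, -2.2]
opening: 0.0512
```

Emit:
{"fn": "apply_moves", "kwargs": {"series": [{"jaw":-0.1,"linear":[0,-0.00625,0],"roll":0},{"jaw":-0.1,"linear":[0,0.015,0],"roll":0},{"jaw":-0.1,"linear":[0,0.02,0],"roll":0},{"jaw":-0.1,"linear":[-0.06,0.02,0],"roll":0},{"jaw":-0.1,"linear":[-0.117,0.02,0],"roll":0},{"jaw":-0.1,"linear":[-0.117,0.035,-0.08],"roll":0},{"jaw":-0.1,"linear":[-0.117,0.055,-0.16],"roll":0},{"jaw":-0.1,"linear":[-0.117,0.071,-0.195],"roll":0},{"jaw":-0.1,"linear":[-0.117,0.071,-0.195],"roll":0},{"jaw":-0.1,"linear":[-0.06,0.071,-0.195],"roll":0},{"jaw":-0.1,"linear":[-0.015,0.071,-0.195],"roll":0},{"jaw":-0.1,"linear":[0,0.071,-0.195],"roll":0},{"jaw":-0.1,"linear":[0,0.071,-0.195],"roll":0}]}}

```text
t: 12.2
tool_pos: [0.562, 0.2858, 0.0467]
orientation: [1.212, 1.205, -1.208]
force: [0.4, 0.5, 0.3]
opening: 0.0512
```

Emit:
{"fn": "apply_moves", "kwargs": {"series": [{"jaw":-0.1,"linear":[0,0.00625,0],"roll":0},{"jaw":-0.1,"linear":[0,0.0125,0],"roll":0}]}}

```text
t: 12.45
tool_pos: [0.5708, 0.286, 0.0483]
orientation: [1.213, 1.204, -1.207]
force: [0.1, -1.0, -0.2]
opening: 0.0512
```

Emit:
{"fn": "apply_moves", "kwargs": {"series": [{"jaw":-0.1,"linear":[0,0.00625,0],"roll":0},{"jaw":-0.1,"linear":[0,0.0125,0],"roll":0},{"jaw":-0.1,"linear":[0,0.01875,0],"roll":0},{"jaw":-0.1,"linear":[0,0.025,0],"roll":0},{"jaw":-0.1,"linear":[0,0.03125,0],"roll":0},{"jaw":-0.1,"linear":[0,0.0375,0],"roll":0},{"jaw":-0.1,"linear":[0,0.04375,0],"roll":0},{"jaw":-0.1,"linear":[0,0.05,0],"roll":0},{"jaw":-0.1,"linear":[0,0.05625,0],"roll":0}]}}

```text
t: 13.58
tool_pos: [0.6024, 0.2865, 0.0487]
orientation: [1.211, 1.208, -1.21]
force: [-12.2, 0.1, 9.1]
opening: 0.0517
```

Emit:
{"fn": "apply_moves", "kwargs": {"series": [{"jaw":-0.1,"linear":[0,0.00625,0],"roll":0},{"jaw":-0.1,"linear":[0,0.0125,0],"roll":0},{"jaw":-0.1,"linear":[0,0.01875,0],"roll":0},{"jaw":-0.1,"linear":[0,0.025,0],"roll":0},{"jaw":-0.1,"linear":[0,0.03125,0],"roll":0}]}}

```text
t: 14.2
tool_pos: [0.6193, 0.2869, 0.0487]
orientation: [1.208, 1.211, -1.212]
force: [-11.1, 0.7, 6.6]
opening: 0.0514
```

Run:
```python
from h import *
c=read_camera("side");a=cv2.resize(c["pixels"][180:400,80:340],None,fx=2.2,fy=2.2,interpolation=cv2.INTER_CUBIC)
cv2.imwrite("pics/side1.png",a);s=read_state();print(s["force"],s["wrist_torque"],s["tool_pos"],s["t"])
```

```text
[-7.60719876  0.80335296  4.31320415] [ 0.08312206  1.55161398 -0.00855673] [0.61983853 0.28681336 0.04870374] 14.25
```

View pics/side1.png

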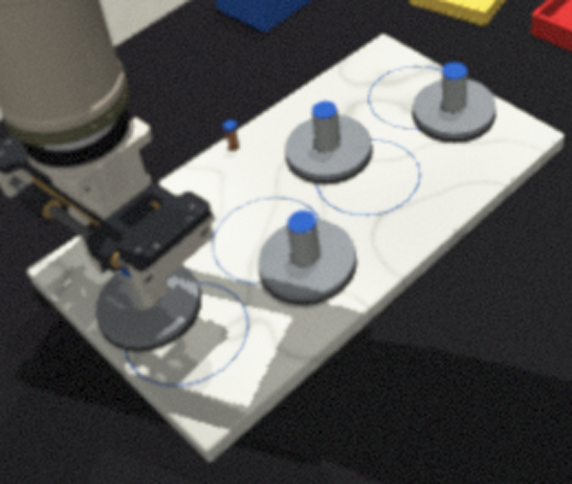

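Emit:
{"fn": "apply_moves", "kwargs": {"series": [{"jaw":-0.1,"linear":[0,-0.01,0],"roll":0},{"jaw":-0.1,"linear":[0,-0.02,0],"roll":0},{"jaw":-0.1,"linear":[0,-0.027,0],"roll":0},{"jaw":-0.1,"linear":[0,-0.033,0],"roll":0}]}}

```text
t: 14.75
tool_pos: [0.5998, 0.2868, 0.0489]
orientation: [1.209, 1.21, -1.212]
force: [0.4, -0.4, 0.5]
opening: 0.0511
```

Emit:
{"fn": "apply_moves", "kwargs": {"series": [{"jaw":-0.1,"linear":[0,-0.00625,0],"roll":0},{"jaw":-0.1,"linear":[0,-0.0125,0],"roll":0},{"jaw":-0.1,"linear":[0,-0.01875,0],"roll":0},{"jaw":-0.1,"linear":[0,-0.025,0],"roll":0},{"jaw":-0.1,"linear":[0,-0.03125,0],"roll":0},{"jaw":-0.1,"linear":[0,-0.0375,0],"roll":0},{"jaw":-0.1,"linear":[0,-0.04375,0],"roll":0},{"jaw":-0.1,"linear":[0,-0.05,0],"roll":0},{"jaw":-0.1,"linear":[0,-0.05625,0],"roll":0}]}}

```text
t: 15.88
tool_pos: [0.5659, 0.2869, 0.049]
orientation: [1.209, 1.21, -1.211]
force: [5.5, -0.9, -1.6]
opening: 0.051
```

Emit:
{"fn": "apply_moves", "kwargs": {"series": [{"jaw":-0.1,"linear":[0,-0.00625,0],"roll":0},{"jaw":-0.1,"linear":[0,-0.0125,0],"roll":0},{"jaw":-0.1,"linear":[0,-0.01875,0],"roll":0},{"jaw":-0.1,"linear":[0,-0.025,0],"roll":0},{"jaw":-0.1,"linear":[0,-0.03125,0],"roll":0},{"jaw":-0.1,"linear":[0,-0.0375,0],"roll":0}]}}

```text
t: 16.62
tool_pos: [0.5431, 0.2869, 0.049]
orientation: [1.209, 1.21, -1.212]
force: [5.5, 0.8, -1.7]
opening: 0.0511
```

Emit:
{"fn": "apply_moves", "kwargs": {"series": [{"jaw":-0.1,"linear":[0,0.015,0],"roll":0},{"jaw":-0.1,"linear":[0,0.02,0],"roll":0},{"jaw":-0.1,"linear":[-0.06,0.02,0],"roll":0},{"jaw":-0.1,"linear":[-0.117,0.02,0],"roll":0},{"jaw":-0.1,"linear":[-0.117,0.04,0.09],"roll":0},{"jaw":-0.1,"linear":[-0.117,0.06,0.18],"roll":0},{"jaw":-0.1,"linear":[-0.117,0.08,0.27],"roll":0},{"jaw":-0.1,"linear":[-0.117,0.1,0.35],"roll":0},{"jaw":-0.1,"linear":[-0.117,0.1,0.392],"roll":0},{"jaw":-0.1,"linear":[-0.117,0.1,0.392],"roll":0},{"jaw":-0.1,"linear":[-0.06,0.1,0.392],"roll":0},{"jaw":-0.1,"linear":[-0.01,0.1,0.392],"roll":0},{"jaw":-0.1,"linear":[0.005,0.1,0.392],"roll":0},{"jaw":-0.1,"linear":[0.005,0.1,0.392],"roll":0}]}}

```text
t: 18.38
tool_pos: [0.6025, 0.0524, 0.0457]
orientation: [1.208, 1.211, -1.212]
force: [0.2, -0.4, -0.0]
opening: 0.0511
```

Emit:
{"fn": "apply_moves", "kwargs": {"series": [{"jaw":-0.1,"linear":[0,-0.00625,0],"roll":0},{"jaw":-0.1,"linear":[0,-0.0125,0],"roll":0},{"jaw":-0.1,"linear":[0,-0.01875,0],"roll":0},{"jaw":-0.1,"linear":[0,-0.025,0],"roll":0},{"jaw":-0.1,"linear":[0,-0.03125,0],"roll":0},{"jaw":-0.1,"linear":[0,-0.0375,0],"roll":0},{"jaw":-0.1,"linear":[0,-0.04375,0],"roll":0},{"jaw":-0.1,"linear":[0,-0.05,0],"roll":0},{"jaw":-0.1,"linear":[0,-0.05625,0],"roll":0}]}}

```text
t: 19.5
tool_pos: [0.5685, 0.0524, 0.0458]
orientation: [1.208, 1.211, -1.212]
force: [2.3, 0.1, 1.2]
opening: 0.0509
```

Emit:
{"fn": "apply_moves", "kwargs": {"series": [{"jaw":-0.1,"linear":[0,-0.00625,0],"roll":0},{"jaw":-0.1,"linear":[0,-0.0125,0],"roll":0},{"jaw":-0.1,"linear":[0,-0.01875,0],"roll":0},{"jaw":-0.1,"linear":[0,-0.025,0],"roll":0},{"jaw":-0.1,"linear":[0,-0.03125,0],"roll":0},{"jaw":-0.1,"linear":[0,-0.0375,0],"roll":0}]}}

```text
t: 20.25
tool_pos: [0.5457, 0.0524, 0.0458]
orientation: [1.208, 1.212, -1.212]
force: [1.5, -0.7, 1.5]
opening: 0.0512
```

Emit:
{"fn": "apply_moves", "kwargs": {"force": 40, "series": [{"jaw":-0.1,"linear":[0,0.0205,0],"roll":0},{"jaw":-0.1,"linear":[0.009,0.0205,0],"roll":0},{"jaw":-0.1,"linear":[0.009,0.0205,0],"roll":0},{"jaw":1,"linear":[0.009,0.0205,0],"roll":0},{"jaw":1,"linear":[0.009,0.0205,0],"roll":0},{"jaw":1,"linear":[0.009,0.0205,0],"roll":0},{"jaw":1,"linear":[0.009,0.0205,0],"roll":0},{"jaw":1,"linear":[0.009,0.0205,0],"roll":0}]}}

```text
t: 21.25
tool_pos: [0.558, 0.0524, 0.0405]
orientation: [1.208, 1.212, -1.212]
force: [-2.3, -0.4, 0.9]
opening: 0.0255
```

Emit:
{"fn": "apply_moves", "kwargs": {"force": 40, "series": [{"jaw":1,"linear":[-0.02,0,0],"roll":0},{"jaw":1,"linear":[-0.06,0,0],"roll":0},{"jaw":1,"linear":[-0.11,0,0],"roll":0},{"jaw":1,"linear":[-0.16,0,0],"roll":0},{"jaw":1,"linear":[-0.18,0,0],"roll":0},{"jaw":1,"linear":[-0.18,-0.01,0.04],"roll":0},{"jaw":1,"linear":[-0.18,-0.02,0.1],"roll":0},{"jaw":1,"linear":[-0.18,-0.036,0.18],"roll":0},{"jaw":1,"linear":[-0.18,-0.052,0.26],"roll":0},{"jaw":1,"linear":[-0.18,-0.068,0.34],"roll":0},{"jaw":1,"linear":[-0.18,-0.084,0.42],"roll":0},{"jaw":1,"linear":[-0.18,-0.1,0.5],"roll":0},{"jaw":1,"linear":[-0.18,-0.112,0.57],"roll":0},{"jaw":1,"linear":[-0.18,-0.12,0.615],"roll":0},{"jaw":1,"linear":[-0.18,-0.123,0.635],"roll":0},{"jaw":1,"linear":[-0.18,-0.123,0.635],"roll":0}]}}

```text
t: 23.25
tool_pos: [0.4839, -0.3284, 0.1477]
orientation: [1.209, 1.213, -1.213]
force: [-0.2, 1.3, -9.1]
opening: 0.0252
```

Run:
```python
from h import *
s=read_state();print(s["tool_pos"],s["force"],s["opening"])
c=read_camera("scene");a=c["pixels"][60:310,60:440]
c2=read_camera("side");b=c2["pixels"][120:370,180:560]
cv2.imwrite("pics/s2.png",cv2.resize(np.hstack([a,b]),None,fx=1.05,fy=1.05))
```

```text
[ 0.48386938 -0.32840945  0.14773945] [-0.24667197  1.34572038 -9.06955458] 0.025153719292888573
```

View pics/s2.png

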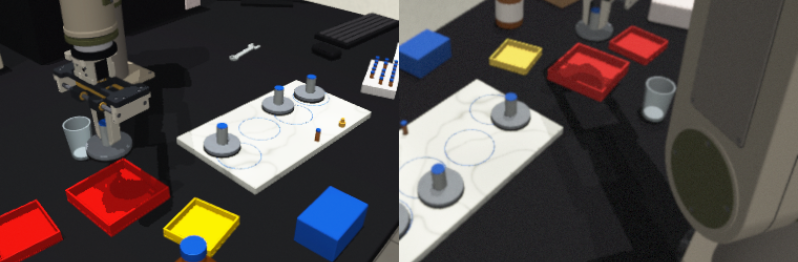

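Emit:
{"fn": "apply_moves", "kwargs": {"force": 40, "series": [{"jaw":1,"linear":[0.03,0,-0.001],"roll":0},{"jaw":1,"linear":[0.08,0,-0.001],"roll":0},{"jaw":1,"linear":[0.13,0,-0.001],"roll":0},{"jaw":1,"linear":[0.17,0,-0.001],"roll":0},{"jaw":1,"linear":[0.19,0,-0.001],"roll":0},{"jaw":1,"linear":[0.197,0,-0.001],"roll":0},{"jaw":1,"linear":[0.2,0,-0.001],"roll":0},{"jaw":1,"linear":[0.202,0,-0.001],"roll":0},{"jaw":1,"linear":[0.203,0,-0.001],"roll":0},{"jaw":1,"linear":[0.203,0,-0.001],"roll":0}]}}

```text
t: 24.6
tool_pos: [0.4841, -0.3268, 0.0267]
orientation: [1.208, 1.213, -1.211]
force: [-0.1, -0.1, -9.0]
opening: 0.0253
```

Emit:
{"fn": "apply_moves", "kwargs": {"series": [{"jaw":1,"linear":[0.001,0,0],"roll":0},{"jaw":1,"linear":[0.002,0,0],"roll":0},{"jaw":1,"linear":[0.002,0,0],"roll":0}]}}

```text
t: 24.98
tool_pos: [0.4842, -0.3268, 0.0256]
orientation: [1.208, 1.212, -1.211]
force: [0.7, -0.3, -7.7]
opening: 0.0254
```

Emit:
{"fn": "apply_moves", "kwargs": {"series": [{"jaw":1,"linear":[0.001,0,0],"roll":0},{"jaw":1,"linear":[0.002,0,0],"roll":0},{"jaw":1,"linear":[0.002,0,0],"roll":0}]}}

```text
t: 25.35
tool_pos: [0.485, -0.3274, 0.0255]
orientation: [1.208, 1.21, -1.211]
force: [-1.4, 1.8, 2.6]
opening: 0.0257
```

Seated. I'll release, rise and back away.

Emit:
{"fn": "apply_moves", "kwargs": {"series": [{"jaw":-0.1,"linear":[0,0,0],"roll":0},{"jaw":-0.1,"linear":[0,0,0],"roll":0},{"jaw":-0.1,"linear":[0,0,0],"roll":0},{"jaw":-0.1,"linear":[0,0,0],"roll":0},{"jaw":-0.1,"linear":[-0.03,0,0],"roll":0},{"jaw":-0.1,"linear":[-0.09,0,0],"roll":0},{"jaw":-0.1,"linear":[-0.18,0,0],"roll":0},{"jaw":-0.1,"linear":[-0.27,0,0],"roll":0},{"jaw":-0.1,"linear":[-0.32,0,-0.05],"roll":0},{"jaw":-0.1,"linear":[-0.32,0,-0.12],"roll":0},{"jaw":-0.1,"linear":[-0.32,0,-0.15],"roll":0},{"jaw":-0.1,"linear":[-0.32,0,-0.15],"roll":0}]}}

```text
t: 26.85
tool_pos: [0.4854, -0.2366, 0.2179]
orientation: [1.206, 1.211, -1.209]
force: [-0.3, -0.8, -0.4]
opening: 0.0511
```

Run:
```python
from h import *
s=read_state();print(s["tool_pos"],s["force"],s["opening"],s["t"])
c=read_camera("scene");a=c["pixels"][60:310,60:440]
c2=read_camera("side");b=c2["pixels"][120:370,180:560]
cv2.imwrite("pics/s3.png",cv2.resize(np.hstack([a,b]),None,fx=1.05,fy=1.05))
for n,d,z in(("scene",c,.062),("side",c2,.062)):
    m=cv2.inRange(cv2.cvtColor(d["pixels"],cv2.COLOR_BGR2HSV),(100,140,60),(125,255,255))
    _,_,st,cen=cv2.connectedComponentsWithStats(m)
    e=proj(d,[.485,-.327,.062])[0];i=1+np.argmin(np.hypot(*(cen[1:]-e).T))
    print(n,e.round(1),cen[i].round(1),pix2world(d,cen[i],z).round(3))
```

```text
[ 0.48535014 -0.23663469  0.21791239] [-0.27941566 -0.82341297 -0.37091633] 0.05108069806580567 26.85
scene [170.  226.8] [169.3 226.3] [[ 0.482 -0.327  0.062]]
side [361.7 172.1] [361.6 171.8] [[ 0.486 -0.328  0.062]]
```

View pics/s3.png

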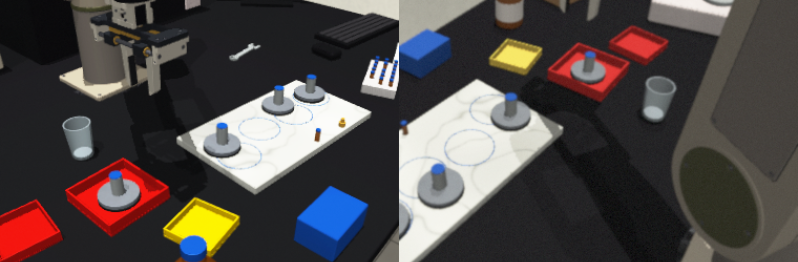

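The foot stands upright in the middle of the large red tray. The other three stand on the slab, and the vial and fitting are in place.

```bash
python3 -c "
from plant import *
print(close_job())"
```

```text
the job is handed in; nothing more can be done
None
```

The lightest-dragging foot, the one from mark 2, now stands upright in the larger red tray, and the job is handed in. That numbering is mine: 1 to 4 along the slab from its tray end.

I pushed each foot about 5 cm at 30 mm/s with one finger against its stem:

| Foot | Drag (N) |
|---|---|
| 1 | 4.8 |
| 2 | 1.5–2.3, both directions |
| 3 | 4.3–6.2 |
| 4 | 5.5 (second drag) |

**Last checks:** Both fixed cameras put the placed foot within about 3 mm of the tray's centre. The other three feet were standing on the slab and had not been lifted. The vial and fitting looked undisturbed, and the gripper was clear. About 27 s of the 70 s were used.

**What disagreed:**
- **Foot 2:** it read above the stated "under 1 N". The readings carry about 1 N of noise, and it was still clearly the lightest.
- **Foot 4:** on its first drag the finger pressed down with about 9 N, so it read 12 N. I repeated it in the other direction, which gave 5.5 N with no pressing and left the foot about where it started.

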